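Gauge the charge of an anaerobic culture jar

ROBOT

A 7-joint arm with a two-finger parallel gripper is mounted at the origin on a cart in front of the work surface, level with it; the furniture and walls round the work are solid. World frame = base frame: x ahead of the robot, y to its left, z up, the work surface at z = 0. Lengths are in m, angles in rad, forces in N, time in s.
With the tool pointing down it reaches from about 0.4 to 0.85 m from the base axis. Payload 10.4 kg.
Tool frame: the origin (TCP) lies at the very end of the fingers, on their centre line; the grasp point (between the pads) lies 19 mm behind it (manip.grip_point_offset is the distance from the TCP to the grasp point, in m); z points along the fingers, y is the line along which they close (so a half turn about z gives the same grasp; the last joint's range is limited). The gripper opens to 85 mm and grips with 20 to 120 N. Pads are 22 mm wide; open, the fingers measure 114 mm over their backs; the gripper's body (76 mm by 85 mm) begins 54 mm behind the grasp point. The pads swing forward as they close: fully open they stand 13 mm farther back than shut.
Start: joints at [1.227, 0.332, -0.065, 1.46, 0.022, 1.35, -0.088], TCP at [0.197, -0.593, 0.203] pointing down, gripper open.
Joint ranges: [-2.6, 2.6], [-0.5, 2.12], [-1.47, 1.34], [0.16, 2.42], [-1.27, 4.41], [0.06, 2.06], [-2.6, 2.6]. Speed limits (rad/s): [2.22, 2.22, 2.79, 2.79, 3.14, 3.14, 3.14].

INTERFACE

Orientations are given as a unit quaternion [x, y, z, w].
In Python, from workcell import manip gives the robot as it stands. The module is installed in compiled form; this text tells all that it offers.
- The arm moves only by the shell command python3 -m inch 'ROWS' [OPENING] [FORCE]. ROWS is JSON, a list of rows, each a list of 2 entries, a list of its own where there are three numbers: the shift along the tool's x, y, z each as a share of 0.08 m, from -1 to 1, then the turn, a rotation vector about the tool's x, y, z each as a share of 45 degrees, from -1 to 1. A call has exactly 10 rows; each row is the pose to reach, as a shift and turn from the pose commanded when the call began, along the tool's axes at that moment; what a row does not reach only later rows make up. A row lasts 1/10 s, in which the tool goes at most 50 mm and 8.59 degrees, less where a joint would pass 70% of its speed; a pose out of reach is approached as far as the arm can. A call with a number of a shift or a turn outside -1 to 1 is refused whole. A call with a gripper value outside its range is refused whole. OPENING is the opening, from 0 (shut) to 1 (fully open), set as the call begins (- or left out, the last holds). The fingers move at their own pace and stop on an object; FORCE is the grip in N (left out, the last holds). Time passes only in rows, so rows that repeat a pose let the fingers close, or fill a call up. It gives the time, the measured TCP pose, the force, the opening and the grip force at its end, in the units of the state.
- manip.get_obs(): the state, without advancing time (a new reading comes with each control period).
- manip.camera(name): name is "side" or "top"; returns the picture (420x560x3 uint8, red, green, blue); there is no depth.
- manip.camera_params(name): a dict with "fov_y" (degrees; the focal length in pixels is half the picture's height over the tangent of half this angle, whatever the lens; pixels are square), "cx", "cy" (the principal point, pixels), "k1" (the pictures are not rectified: a ray, as slopes to the right and down, at radius r is drawn at 1 + k1 r^2 times it, then the intrinsics apply), "camera_from_world" (4x4, takes a point from world to camera coordinates). Camera axes: x right, y up, looking along -z (the intrinsics and any distortion apply to the point x, -y, -z); pixel columns grow to the right and rows downward; lengths in m; the calibration is good to about 2 mm. A picture is of the moment at which its call begins. camera_params takes no time and is no camera call.
- manip.hand_in(): hands the job in; it is judged then, once.
The state is a dict: "clock": time; "joint_pos": joint angles; "joint_velocities": joint speeds; "tau": joint torques, N m; "position": TCP position; "ee_rot": TCP orientation; "ft_force": force on the tool from outside, world axes, zero at the start; "torque": the same for the moment, N m; "grip_width": opening from 0.0 (shut) to 1.0 (fully open); "grasp_force": force on a finger pad.
Only numpy, scipy, OpenCV 4.12 (cv2) and the standard library are available. Lean on these libraries where they do the work, as an engineer would, in place of code of your own. Each camera call takes 0.05 s, during which the arm holds its last target. There are 200 camera calls.

TASK

Take the pencil gauge out of its holder, set it mouth down over the valve stem on the culture jar's lid and press it home on the stem's soft seal, with 14 to 24 N for a good second, so that the jar's pressure pushes the white rod out of the gauge's top. Then lift it off and stand it back upright in its holder with the rod still out to be read, without knocking the things around.

Things in the scene. Friction and masses are not known exactly. Their poses are not given: they have to be found in the camera images.
- gauge: Loose upright pencil gauge, 110 mm long, about 120 g: aluminium tube 24 mm wide, steel foot collar 29 mm wide on the lowest 12 mm, black cap 26 mm wide on the top 10 mm. Origin: centre of its open mouth (lower end), z along the tube to its top. The mouth is a funnel 21 mm wide, narrowing to a 15 mm bore 50 mm deep. Grip it across the tube 20 to 40 mm below the top.
- gauge_top (a point): Centre of the gauge's top face, 110 mm above its mouth; the rod comes out here, so leave 20 mm free above it. Inside, 15 mm above the mouth, sits a sprung plunger (0.55 N per mm from 1 N, 22 mm stroke) that pushes the rod up; the plunger springs back, the rod stays where it was pushed.
- rod (a joint): How far the white 6 mm rod stands out of the gauge's top, m: 0 pushed in (only its 3 mm black button shows), to 0.022. It slides with 1 N friction and stays where it is. A proper reading of this jar is about 0.013.
- holder: Fixed round gauge holder: grey foot disc 80 mm wide and 10 mm high, with a black upright socket in its middle. Origin: centre of its underside, z up. The socket's floor is 12 mm above the origin, its rim 50 mm; inside it is 35 mm wide, flaring to 43 mm at the rim. The gauge stands in it upright, mouth down.
- jar: Fixed culture jar, origin at the centre of its underside, z up: white drum 104 mm wide, aluminium lid 114 mm wide, its top at 86 mm, brass gland in its middle up to 95 mm, four steel clamps round the rim, reaching 62 mm from the axis. A brass valve stands upright in the gland: 12 mm stem with a chamfered top and a 5 mm core pin on it; the pin carries the jar's hidden pressure, about 9 N.
- valve_axis (a point): Point on the vertical valve axis at the gland's top. The valve is screwed in by an unreported amount: the top of its black seal ring (33 mm wide) is 32 to 48 mm above this point; the stem's top is 24 mm, the pin's 32 mm above the seal. The gauge meets the pin 17 mm before the seal and the force climbs to about 10 N; then the mouth meets the seal, which yields at 3.5 N per mm for 6 mm.
- green_vial: Bystander: loose white vial with a green screw cap, 40 mm wide, 58 mm high; origin at the centre of its underside.
- culture_dish: Bystander: loose petri dish, 92 mm wide, 15 mm high; origin at the centre of its underside.
- timer: Bystander: loose white mechanical timer, 45 x 66 x 68 mm, standing; origin at the centre of its underside.
There are look-alikes about, which are no part of the job. Of the things like the gauge, leave any that is green; of the rest the smaller one is meant.

How it is judged:
On the way, in this order (a step that is already met when the one before it is completed fails the run):
1. the gauge is out of the holder with its rod still in (less than 4 mm) (z of gauge in the frame of holder above 0.055 m and value of joint rod below 0.004 m), for 0.1 s.
2. the gauge is pressed home over the valve stem, upright (within 0.12 rad and 4 mm of the axis), with more than 13 N for 0.7 s, and the rod is out more than 10 mm (contact force between gauge and jar above 13 N and value of joint rod above 0.01 m and horizontal distance between gauge and valve_axis below 0.004 m and angle between gauge's own z axis and vertical below 0.12 rad), for 0.7 s.
At the end, for the whole second after the job is handed in: The gauge stands at rest and upright (within 0.15 rad) on the floor of its holder's socket, within 8 mm of the holder's axis and 18 mm of its underside, with its rod out 10 to 18 mm (horizontal distance between gauge and holder below 0.008 m and z of gauge in the frame of holder below 0.018 m and angle between gauge's own z axis and vertical below 0.15 rad and linear speed of gauge below 0.02 m/s and value of joint rod between 0.01 and 0.018 m); the robot touches nothing.
It fails at once if the gauge and the jar with its valve press on each other with more than 25 N (contact force between gauge and jar above 25 N).
It fails at once if a bystander (vial, dish or timer) is moved by more than 20 mm (distance of any of green_vial, culture_dish, timer from where it was at the start of the episode above 0.02 m).
It also fails if it takes over 58 s, if anything falls off the work surface, if the arm or the gripper's body presses on something with over 40 N, if the wrist force passes 120 N, or if a joint passes its speed limit or range.

## Working session

There is one attempt and no reset: what is moved stays moved. The work goes in short steps, Python scripts to look and compute and a shell command to move; the robot and the scene stay as the last step left them, time stands still between calls to the robot, and variables do not carry over. Pictures are saved under pics/ and viewed, at most 10 in all, crops included, and the job is handed in when it is done.

```bash
mkdir -p pics; cat > h.py <<'E'
import numpy as np, cv2
from workcell import manip
from scipy.spatial.transform import Rotation as R
def snap(n,f):
    im=manip.camera(n); cv2.imwrite('pics/'+f+'.png',im[:,:,::-1]); return im
def K(n):
    p=manip.camera_params(n); f=210/np.tan(np.radians(p['fov_y'])/2); return p,f
def ray(n,u,v):
    p,f=K(n); d=np.array([(u-p['cx'])/f,(v-p['cy'])/f]); s=d.copy()
    for _ in range(30): s=d/(1+p['k1']*(s@s))
    M=np.linalg.inv(np.array(p['camera_from_world'])); return M[:3,3],M[:3,:3]@np.array([s[0],-s[1],-1])
def plane(n,u,v,z):
    o,d=ray(n,u,v); return o+d*(z-o[2])/d[2]
def proj(n,P):
    p,f=K(n); c=np.array(p['camera_from_world'])@np.append(P,1); s=np.array([c[0],-c[1]])/-c[2]
    s=s*(1+p['k1']*(s@s)); return s[0]*f+p['cx'],s[1]*f+p['cy']
def tri(u1,v1,u2,v2):
    a,d=ray('side',u1,v1); b,e=ray('top',u2,v2)
    t=np.linalg.lstsq(np.stack([d,-e],1),b-a,rcond=None)[0]; p,q=a+t[0]*d,b+t[1]*e
    return (p+q)/2,np.linalg.norm(p-q)
E
python3 - <<'E'
from h import *
np.set_printoptions(precision=3,suppress=True)
for n in('side','top'):
    snap(n,n+'0'); o,d=ray(n,280,210); print(n,o,d,manip.camera_params(n)['k1'])
print(manip.get_obs())
E
```

```text
side [ 0.476 -0.993  0.503] [-0.009  0.926 -0.377] -0.0709826259675575
top [ 0.425 -0.05   1.011] [ 0.091  0.027 -0.996] 0.0013479616814760927
{'clock': 0.1, 'joint_pos': array([ 1.227,  0.333, -0.065,  1.461,  0.022,  1.35 , -0.088]), 'joint_velocities': array([-0.001, -0.001, -0.001, -0.002,  0.   , -0.001,  0.   ]), 'tau': array([  0.001, -62.675,   0.049, -39.243,   0.016,   0.007,   0.   ]), 'position': array([ 0.197, -0.593,  0.202]), 'ee_rot': array([ 0.987,  0.16 , -0.   , -0.001]), 'ft_force': array([-0.238, -0.101,  0.148]), 'torque': array([0.071, 0.02 , 0.014]), 'grasp_force': 0.0, 'grip_width': 0.9985167924054495}
```

View pics/side0.png

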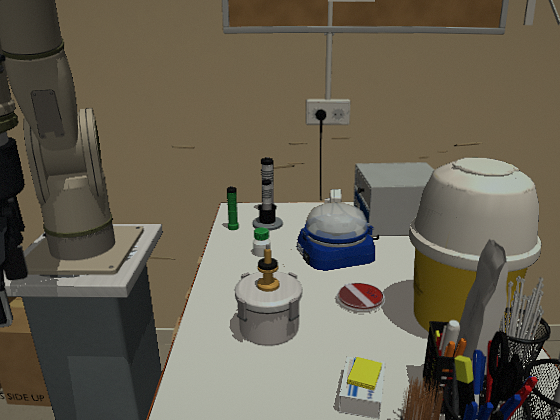

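View pics/top0.png

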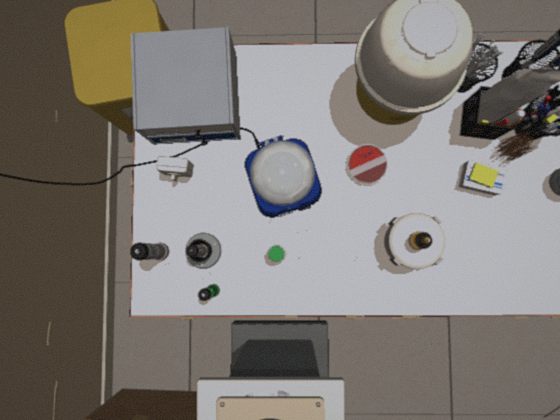

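```bash
python3 - <<'E'
from h import *
a=cv2.imread('pics/side0.png');b=cv2.imread('pics/top0.png')
A=cv2.resize(a[145:265,215:315],None,fx=4.8,fy=4.8,interpolation=cv2.INTER_CUBIC)[:576]
B=cv2.resize(b[225:305,120:230],None,fx=3.6,fy=3.6,interpolation=cv2.INTER_CUBIC)
C=cv2.resize(b[205:275,380:450],None,fx=3.6,fy=3.6,interpolation=cv2.INTER_CUBIC)
o=np.zeros((576,800,3),np.uint8);o[:,:480]=A;o[:288,480:800]=cv2.resize(B,None,fx=320/396,fy=1)[:288];o[300:552,500:752]=C
# B at x scale 320/110, y 3.6
cv2.imwrite('pics/z.png',o)
E
```

```text
(no output)
```

View pics/z.png

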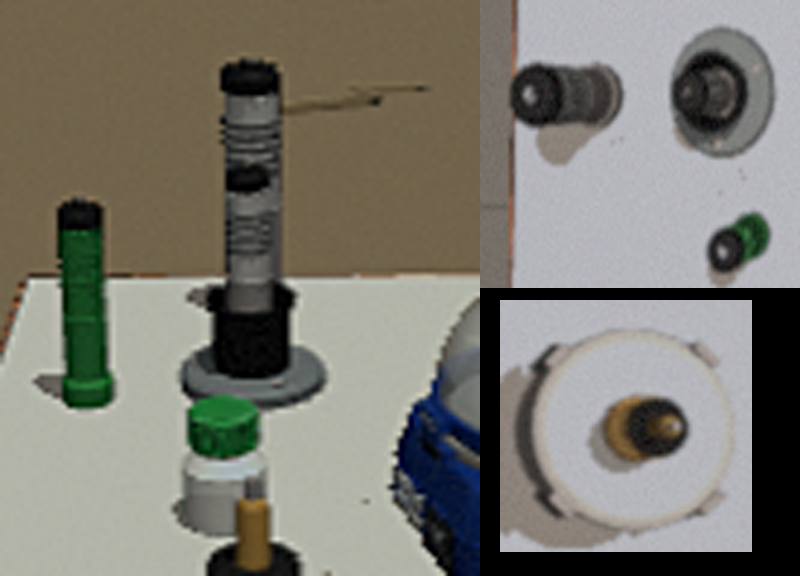

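```bash
python3 - <<'E'
from h import *
np.set_printoptions(precision=4,suppress=True)
print('cap tri',tri(266.9,180.4,192.5,250)); print('cap z.122',plane('top',192.5,250,.122))
print('disc',plane('top',203.2,250.8,.01),plane('side',267.9,222.1,.01))
print('lid',plane('top',417.2,240.5,.086),'pin tri',tri(267.7,245,426.7,240.3))
print('stem proj');
im=cv2.imread('pics/top0.png');a=cv2.imread('pics/side0.png')
# vial / other landmarks
print('vial',plane('top',276,254,.058),'dish',plane('top',367,164,.015),'timer?',plane('top',173,165,.05))
print('big gauge top',plane('top',137,251,.14),'green',plane('top',205,294,.11),'blue dome',plane('top',283,174,.14))
for z in (.095+.032,.095+.048):print('seal z',z,proj('side',[plane('top',417.2,240.5,.086)[0],plane('top',417.2,240.5,.086)[1],z]))
# brass/black profile along column in side picture
for v in range(240,295):
    print(v,a[v,267].tolist(),end=' ')
E
```

```text
cap tri (array([0.4304, 0.1463, 0.1193]), np.float64(0.0032952136298722485))
cap z.122 [0.4287 0.1457 0.122 ]
disc [0.4273 0.1467 0.01  ] [0.4329 0.1339 0.01  ]
lid [ 0.446  -0.3021  0.086 ] pin tri (array([ 0.4464, -0.2998,  0.159 ]), np.float64(0.0036508900794515204))
stem proj
vial [ 0.4199 -0.0155  0.058 ] dish [ 0.6169 -0.2158  0.015 ] timer? [0.6114 0.2057 0.05  ]
big gauge top [0.4272 0.2488 0.14  ] green [0.3423 0.1226 0.11  ] blue dome [ 0.5746 -0.0326  0.14  ]
seal z 0.127 (np.float64(266.6343015419702), np.float64(263.10450243529897))
seal z 0.14300000000000002 (np.float64(266.4344006772633), np.float64(254.46385300963263))
240 [177, 183, 174] 241 [171, 180, 170] 242 [176, 180, 168] 243 [191, 191, 178] 244 [119, 126, 130] 245 [84, 87, 94] 246 [70, 72, 76] 247 [69, 71, 72] 248 [72, 68, 66] 249 [66, 98, 117] 250 [58, 118, 152] 251 [47, 95, 125] 252 [35, 75, 99] 253 [39, 80, 104] 254 [37, 79, 104] 255 [36, 78, 103] 256 [35, 77, 102] 257 [35, 78, 102] 258 [35, 76, 99] 259 [37, 77, 101] 260 [38, 78, 102] 261 [37, 77, 102] 262 [36, 80, 106] 263 [35, 69, 90] 264 [18, 18, 19] 265 [22, 21, 20] 266 [27, 26, 25] 267 [15, 16, 13] 268 [16, 15, 15] 269 [10, 6, 2] 270 [30, 68, 86] 271 [39, 83, 110] 272 [38, 79, 102] 273 [26, 58, 74] 274 [31, 65, 86] 275 [32, 67, 86] 276 [30, 66, 84] 277 [30, 63, 85] 278 [29, 64, 84] 279 [27, 62, 84] 280 [31, 65, 85] 281 [27, 63, 83] 282 [30, 66, 85] 283 [29, 60, 80] 284 [29, 58, 77] 285 [63, 131, 171] 286 [69, 143, 181] 287 [62, 127, 165] 288 [57, 117, 153] 289 [28, 64, 85] 290 [28, 66, 90] 291 [61, 90, 106] 292 [177, 181, 180] 293 [163, 170, 172] 294 [161, 169, 170]
```

```bash
python3 -m inch '[[[0.1,-0.1,-0.1],[0,0,0]],[[0.2,-0.2,-0.2],[0,0,0]],[[0.3,-0.3,-0.3],[0,0,0]],[[0.4,-0.4,-0.4],[0,0,0]],[[0.5,-0.5,-0.5],[0,0,0]],[[0.6,-0.6,-0.6],[0,0,0]],[[0.7,-0.7,-0.7],[0,0,0]],[[0.8,-0.8,-0.8],[0,0,0]],[[0.9,-0.9,-0.9],[0,0,0]],[[1,-1,-1],[0,0,0]]]' 0.65
for i in 1 2; do :; done
python3 - <<'E'
from h import *
np.set_printoptions(precision=4,suppress=True)
im=cv2.imread('pics/top0.png').astype(int)
sub=im[225:256,405:440]; b,g,r=sub[...,0],sub[...,1],sub[...,2]
dark=(sub.max(2)<60).astype(np.uint8)
n,l,s,c=cv2.connectedComponentsWithStats(dark); 
for i in range(1,n):
    if s[i,4]>15: print('dark',s[i],c[i]+[405,225],plane('top',*(c[i]+[405,225]),.127))
i=1+np.argmax(s[1:,4]); cn=cv2.findContours((l==i).astype(np.uint8),0,1)[0][0]
(x,y),rad=cv2.minEnclosingCircle(cn); print('ring',x+405,y+225,rad,plane('top',x+405,y+225,.127))
p0=plane('top',x+405,y+225,.127);print('diam',2*np.linalg.norm(plane('top',x+405+rad,y+225,.127)-p0))
for z in(.095,.127,.159): print(z,proj('top',[.446,-.302,z]),proj('side',[.446,-.302,z]))
for v in range(234,247): print(v,' '.join('%3d/%3d'%(r[v-225,u-405],b[v-225,u-405]) for u in range(410,436)))
E
```

```text
clock: 1.1
position: [0.2482, -0.4911, 0.2833]
ee_rot: [0.987, 0.16, 0.0, 0.0]
ft_force: [-0.9, -0.3, -0.2]
grip_width: 0.653
grasp_force: 0.0
dark [ 10   8  16  15 152] [421.6776 240.2039] [ 0.4456 -0.2996  0.127 ]
ring 422.71739196777344 240.15217399597168 7.93562650680542 [ 0.4457 -0.3016  0.127 ]
diam 0.03044989285098146
0.095 (np.float64(418.36981833288564), np.float64(240.37722783448007)) (np.float64(267.04860087766343), np.float64(279.92791675464946))
0.127 (np.float64(422.93971913845706), np.float64(239.98055075942156)) (np.float64(266.6567159564795), np.float64(263.0705420689059))
0.159 (np.float64(427.8543340441347), np.float64(239.5539629308572)) (np.float64(266.2548209721824), np.float64(245.64725432106135))
234 141/142 125/100 132/ 73 141/ 65 131/ 56 119/ 52 100/ 40  79/ 36  62/ 36  34/ 26  40/ 34  30/ 26  28/ 30  35/ 31  26/ 24  35/ 29  35/ 30  38/ 37  69/ 70 116/120 161/166 181/187 183/187 182/190 183/188 181/188
235 110/ 89 101/ 51 120/ 50 129/ 56 111/ 50  98/ 47  69/ 34  46/ 30  25/ 28  25/ 28  28/ 22  39/ 37  33/ 26  31/ 33  30/ 27  35/ 37  31/ 31  29/ 25  28/ 28  6
[... 1685 characters left out ...]
  52/ 33  39/ 29  47/ 43  93/ 98 157/160 180/187 182/188 183/188
244  93/ 49 105/ 44 116/ 48 122/ 56 112/ 53 103/ 51  70/ 37  37/ 26  33/ 33  29/ 30  15/ 16  21/ 17  23/ 24  30/ 28  38/ 33  27/ 21  37/ 34  37/ 35  30/ 25  31/ 28  70/ 70 132/137 176/182 183/191 180/186 182/188
245  96/ 59  99/ 45 114/ 51 121/ 54 116/ 51 110/ 48  86/ 41  56/ 37  34/ 21  28/ 25  31/ 26  26/ 24  34/ 25  28/ 29  41/ 37  36/ 36  30/ 28  37/ 36  35/ 27  56/ 56 105/111 158/163 182/188 182/189 181/189 181/187
246 109/ 94  96/ 63 103/ 47 116/ 55 128/ 65 120/ 57 108/ 47  86/ 44  52/ 26  35/ 28  27/ 29  38/ 30  29/ 34  37/ 36  32/ 24  37/ 38  32/ 25  31/ 27  64/ 66 115/119 158/164 178/185 183/190 179/184 180/188 184/191
```

```bash
python3 -m inch '[[[0.1,-0.1,0],[0,0,0]],[[0.2,-0.2,0],[0,0,0]],[[0.3,-0.3,0],[0,0,0]],[[0.4,-0.4,0],[0,0,0]],[[0.5,-0.5,0],[0,0,0]],[[0.6,-0.6,0],[0,0,0]],[[0.7,-0.7,0],[0,0,0]],[[0.8,-0.8,0],[0,0,0]],[[0.9,-0.9,0],[0,0,0]],[[1,-1,0],[0,0,0]]]'
python3 -m inch '[[[0.1,-0.1,0],[0,0,0]],[[0.2,-0.2,0],[0,0,0]],[[0.3,-0.3,0],[0,0,0]],[[0.4,-0.4,0],[0,0,0]],[[0.5,-0.5,0],[0,0,0]],[[0.6,-0.6,0],[0,0,0]],[[0.7,-0.7,0],[0,0,0]],[[0.8,-0.8,0],[0,0,0]],[[0.9,-0.9,0],[0,0,0]],[[1,-1,0],[0,0,0]]]'
python3 -m inch '[[[0.1,-0.1,0],[0,0,0]],[[0.2,-0.2,0],[0,0,0.05]],[[0.3,-0.3,0],[0,0,0.1]],[[0.4,-0.4,0],[0,0,0.15]],[[0.5,-0.5,0],[0,0,0.2]],[[0.6,-0.6,0],[0,0,0.25]],[[0.7,-0.7,0],[0,0,0.3]],[[0.8,-0.8,0],[0,0,0.35]],[[0.9,-0.9,0],[0,0,0.4]],[[1,-1,0],[0,0,0.41]]]'
```

```text
clock: 2.1
position: [0.2989, -0.39, 0.2826]
ee_rot: [0.987, 0.16, 0.0, 0.0]
ft_force: [0.4, 1.1, 1.0]
grip_width: 0.653
grasp_force: 0.0
clock: 3.1
position: [0.3496, -0.2888, 0.2826]
ee_rot: [0.987, 0.16, 0.0, 0.0]
ft_force: [-0.0, -0.0, 0.0]
grip_width: 0.652
grasp_force: 0.0
clock: 4.1
position: [0.4002, -0.1876, 0.2826]
ee_rot: [1.0, -0.001, 0.0, 0.0]
ft_force: [-0.4, -0.3, 0.7]
grip_width: 0.649
grasp_force: 0.0
```

```bash
python3 -m inch '[[[0.01,-0.1,0],[0,0,0]],[[0.02,-0.2,0],[0,0,0]],[[0.03,-0.3,0],[0,0,0]],[[0.04,-0.4,0],[0,0,0]],[[0.05,-0.5,0],[0,0,0]],[[0.06,-0.6,0],[0,0,0]],[[0.07,-0.7,0],[0,0,0]],[[0.08,-0.8,0],[0,0,0]],[[0.09,-0.9,0],[0,0,0]],[[0.1,-1,0],[0,0,0]]]'
python3 -m inch '[[[0.01,-0.1,0],[0,0,0]],[[0.02,-0.2,0],[0,0,0]],[[0.03,-0.3,0],[0,0,0]],[[0.04,-0.4,0],[0,0,0]],[[0.05,-0.5,0],[0,0,0]],[[0.06,-0.6,0],[0,0,0]],[[0.07,-0.7,0],[0,0,0]],[[0.08,-0.8,0],[0,0,0]],[[0.09,-0.9,0],[0,0,0]],[[0.1,-1,0],[0,0,0]]]'
python3 -m inch '[[[0.01,-0.1,0.07],[0,0,0]],[[0.02,-0.2,0.14],[0,0,0]],[[0.03,-0.3,0.21],[0,0,0]],[[0.04,-0.4,0.28],[0,0,0]],[[0.05,-0.5,0.35],[0,0,0]],[[0.06,-0.6,0.42],[0,0,0]],[[0.07,-0.7,0.49],[0,0,0]],[[0.08,-0.8,0.56],[0,0,0]],[[0.09,-0.9,0.63],[0,0,0]],[[0.1,-1,0.7],[0,0,0]]]'
python3 -m inch '[[[0.01,-0.12,0.07],[0,0,0]],[[0.02,-0.24,0.14],[0,0,0]],[[0.03,-0.36,0.21],[0,0,0]],[[0.04,-0.48,0.28],[0,0,0]],[[0.05,-0.6,0.35],[0,0,0]],[[0.06,-0.7,0.4],[0,0,0]],[[0.06,-0.8,0.45],[0,0,0]],[[0.06,-0.9,0.5],[0,0,0]],[[0.06,-1,0.5],[0,0,0]],[[0.06,-1,0.5],[0,0,0]]]'
```

```text
clock: 5.1
position: [0.408, -0.1079, 0.2826]
ee_rot: [1.0, -0.001, 0.0, 0.0]
ft_force: [1.2, -0.2, 0.3]
grip_width: 0.651
grasp_force: 0.0
clock: 6.1
position: [0.4161, -0.0279, 0.2826]
ee_rot: [1.0, -0.001, 0.0, 0.0]
ft_force: [-0.3, 0.1, -0.6]
grip_width: 0.652
grasp_force: 0.0
clock: 7.1
position: [0.4242, 0.0521, 0.2261]
ee_rot: [1.0, -0.001, 0.0, 0.0]
ft_force: [0.2, -0.2, -0.3]
grip_width: 0.65
grasp_force: 0.0
clock: 8.1
position: [0.4289, 0.1327, 0.1867]
ee_rot: [1.0, 0.0, -0.0, -0.0]
ft_force: [-0.5, 0.2, 0.1]
grip_width: 0.651
grasp_force: 0.0
```

```bash
python3 -m inch '[[[0,-0.1,0],[0,0,0]],[[0,-0.17,0.1],[0,0,0]],[[0,-0.17,0.2],[0,0,0]],[[0,-0.17,0.3],[0,0,0]],[[0,-0.17,0.4],[0,0,0]],[[0,-0.17,0.5],[0,0,0]],[[0,-0.17,0.6],[0,0,0]],[[0,-0.17,0.7],[0,0,0]],[[0,-0.17,0.8],[0,0,0]],[[0,-0.17,0.9],[0,0,0]]]'
python3 - <<'E'
from h import *
im=snap('side','s1');t=snap('top','t1')
A=cv2.resize(im[130:260,190:340],None,fx=4,fy=4);B=np.zeros((520,200,3),np.uint8)
B[:400]=cv2.resize(t[210:290,180:220],None,fx=5,fy=5)
cv2.imwrite('pics/z1.png',np.hstack([A,B])[...,::-1])
E
```

```text
clock: 9.1
position: [0.4291, 0.145, 0.1139]
ee_rot: [1.0, -0.001, 0.0, 0.0]
ft_force: [-0.3, 0.3, -1.2]
grip_width: 0.654
grasp_force: 0.0
```

View pics/z1.png

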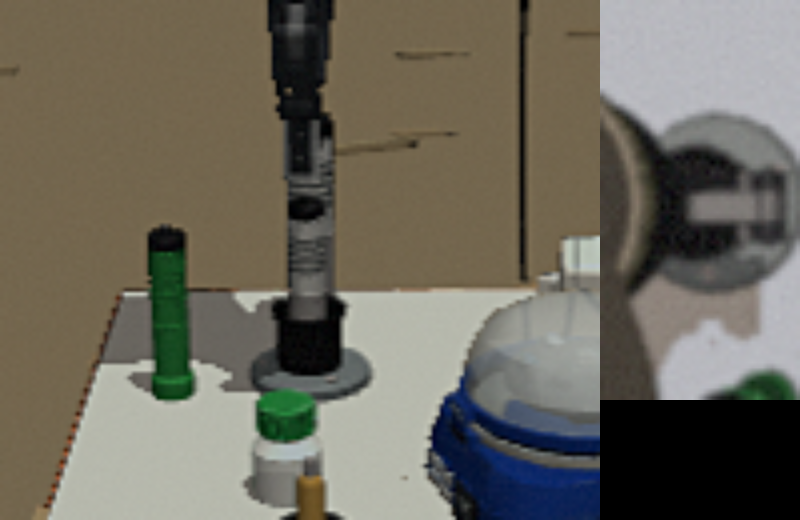

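```bash
python3 -m inch '[[[0.01,0,0.08],[0,0,0]],[[0.01,0,0.16],[0,0,0]],[[0.01,0,0.24],[0,0,0]],[[0.01,0,0.32],[0,0,0]],[[0.01,0,0.4],[0,0,0]],[[0.01,0,0.46],[0,0,0]],[[0.01,0,0.51],[0,0,0]],[[0.01,0,0.51],[0,0,0]],[[0.01,0,0.51],[0,0,0]],[[0.01,0,0.51],[0,0,0]]]'
python3 -m inch '[[[0,0,0],[0,0,0]],[[0,0,0],[0,0,0]],[[0,0,0],[0,0,0]],[[0,0,0],[0,0,0]],[[0,0,0],[0,0,0]],[[0,0,0],[0,0,0]],[[0,0,0],[0,0,0]],[[0,0,0],[0,0,0]],[[0,0,0],[0,0,0]],[[0,0,0],[0,0,0]]]' 0 70
```

```text
clock: 10.2
position: [0.4301, 0.145, 0.074]
ee_rot: [1.0, -0.001, 0.0, 0.0]
ft_force: [-0.1, -0.7, 0.1]
grip_width: 0.646
grasp_force: 0.0
clock: 11.2
position: [0.4303, 0.1453, 0.0742]
ee_rot: [1.0, -0.001, 0.0, -0.0]
ft_force: [0.5, 1.3, 6.2]
grip_width: 0.258
grasp_force: 68.6
```

```bash
python3 -m inch '[[[0,0,-0.05],[0,0,0]],[[0,0,-0.15],[0,0,0]],[[0,0,-0.25],[0,0,0]],[[0,0,-0.35],[0,0,0]],[[0,0,-0.45],[0,0,0]],[[0,0,-0.55],[0,0,0]],[[0,0,-0.66],[0,0,0]],[[0,0,-0.77],[0,0,0]],[[0,0,-0.88],[0,0,0]],[[0,0,-1],[0,0,0]]]'
python3 -m inch '[[[0,0.07,-0.1],[0,0,0]],[[0,0.15,-0.2],[0,0,0]],[[0.02,0.25,-0.3],[0,0,0]],[[0.02,0.35,-0.4],[0,0,0]],[[0.03,0.45,-0.5],[0,0,0]],[[0.03,0.56,-0.6],[0,0,0]],[[0.04,0.67,-0.7],[0,0,0]],[[0.04,0.78,-0.8],[0,0,0]],[[0.05,0.89,-0.9],[0,0,0]],[[0.05,1,-1],[0,0,0]]]'
python3 -m inch '[[[0,0.1,-0.01],[0,0,0]],[[0,0.2,-0.02],[0,0,0]],[[0.02,0.3,-0.03],[0,0,0]],[[0.02,0.4,-0.04],[0,0,0]],[[0.03,0.5,-0.05],[0,0,0]],[[0.03,0.6,-0.06],[0,0,0]],[[0.04,0.7,-0.07],[0,0,0]],[[0.04,0.8,-0.08],[0,0,0]],[[0.05,0.9,-0.09],[0,0,0]],[[0.05,1,-0.1],[0,0,0]]]'
python3 -m inch '[[[0,0.1,-0.01],[0,0,0]],[[0,0.2,-0.02],[0,0,0]],[[0.02,0.3,-0.03],[0,0,0]],[[0.02,0.4,-0.04],[0,0,0]],[[0.03,0.5,-0.05],[0,0,0]],[[0.03,0.6,-0.06],[0,0,0]],[[0.04,0.7,-0.07],[0,0,0]],[[0.04,0.8,-0.08],[0,0,0]],[[0.05,0.9,-0.09],[0,0,0]],[[0.05,1,-0.1],[0,0,0]]]'
python3 -m inch '[[[0,0.1,0],[0,0,0]],[[0,0.2,0],[0,0,0]],[[0.02,0.3,0],[0,0,0]],[[0.02,0.4,0],[0,0,0]],[[0.03,0.5,0],[0,0,0]],[[0.03,0.6,0],[0,0,0]],[[0.04,0.7,0],[0,0,0]],[[0.04,0.8,0],[0,0,0]],[[0.05,0.9,0],[0,0,0]],[[0.05,1,0],[0,0,0]]]'
python3 -m inch '[[[0,0.1,0],[0,0,0]],[[0,0.2,0],[0,0,0]],[[0,0.3,0],[0,0,0]],[[0,0.4,0],[0,0,0]],[[0,0.5,0],[0,0,0]],[[0,0.6,0],[0,0,0]],[[0,0.7,0],[0,0,0]],[[0,0.8,0],[0,0,0]],[[0,0.9,0],[0,0,0]],[[0,1,0],[0,0,0]]]'
```

```text
clock: 12.2
position: [0.4298, 0.145, 0.1545]
ee_rot: [1.0, -0.001, -0.0, 0.0]
ft_force: [0.5, -0.1, -2.1]
grip_width: 0.262
grasp_force: 68.6
clock: 13.2
position: [0.4338, 0.0643, 0.2344]
ee_rot: [1.0, -0.001, 0.0, 0.0]
ft_force: [0.1, 0.9, -2.2]
grip_width: 0.259
grasp_force: 68.7
clock: 14.2
position: [0.4377, -0.0156, 0.2419]
ee_rot: [1.0, -0.001, 0.0, 0.0]
ft_force: [-0.7, -0.1, -2.0]
grip_width: 0.255
grasp_force: 68.7
clock: 15.2
position: [0.4416, -0.0957, 0.2499]
ee_rot: [1.0, -0.001, 0.0, 0.0]
ft_force: [0.2, -0.3, -1.3]
grip_width: 0.26
grasp_force: 68.7
clock: 16.2
position: [0.4455, -0.1757, 0.2498]
ee_rot: [1.0, -0.001, 0.0, 0.0]
ft_force: [0.1, 0.3, -1.4]
grip_width: 0.261
grasp_force: 68.7
clock: 17.2
position: [0.4454, -0.2557, 0.2498]
ee_rot: [1.0, -0.001, 0.0, 0.0]
ft_force: [-0.1, -0.4, -1.6]
grip_width: 0.263
grasp_force: 68.7
```

```bash
python3 -m inch '[[[0,0.1,0],[0,0,0]],[[0,0.2,0],[0,0,0]],[[0,0.3,0],[0,0,0]],[[0,0.4,0],[0,0,0]],[[0,0.5,0],[0,0,0]],[[0,0.58,0],[0,0,0]],[[0,0.58,0],[0,0,0]],[[0,0.58,0],[0,0,0]],[[0,0.58,0],[0,0,0]],[[0,0.58,0],[0,0,0]]]'
python3 - <<'E'
from h import *
im=snap('side','s2');t=snap('top','t2')
A=cv2.resize(im[165:305,230:310],None,fx=4,fy=4,interpolation=cv2.INTER_CUBIC);B=np.zeros((560,420,3),np.uint8)
B[:560]=cv2.resize(t[190:270,390:450],None,fx=7,fy=7,interpolation=cv2.INTER_CUBIC)
cv2.imwrite('pics/z2.png',np.hstack([A,B])[...,::-1])
p=manip.get_obs()['position'];print(p)
for z in (p[2]-.062,p[2]-.05,p[2]+.048): print(z,proj('side',[p[0],p[1],z]),proj('top',[p[0],p[1],z]))
E
```

```text
clock: 18.2
position: [0.4455, -0.301, 0.2499]
ee_rot: [1.0, -0.0, 0.0, 0.0]
ft_force: [-0.5, 0.0, -1.9]
grip_width: 0.259
grasp_force: 68.7
[ 0.44542438 -0.30114125  0.24993275]
0.18793274548485853 (np.float64(265.5406641266256), np.float64(229.170582370715)) (np.float64(432.15707325435255), np.float64(239.4625710783618))
0.1999327454848585 (np.float64(265.38196308532986), np.float64(222.2909835049321)) (np.float64(434.2305215018388), np.float64(239.28679521556052))
0.29793274548485854 (np.float64(264.0313827682652), np.float64(162.83244012514285)) (np.float64(453.7891483229371), np.float64(237.62882052757192))
```

View pics/z2.png

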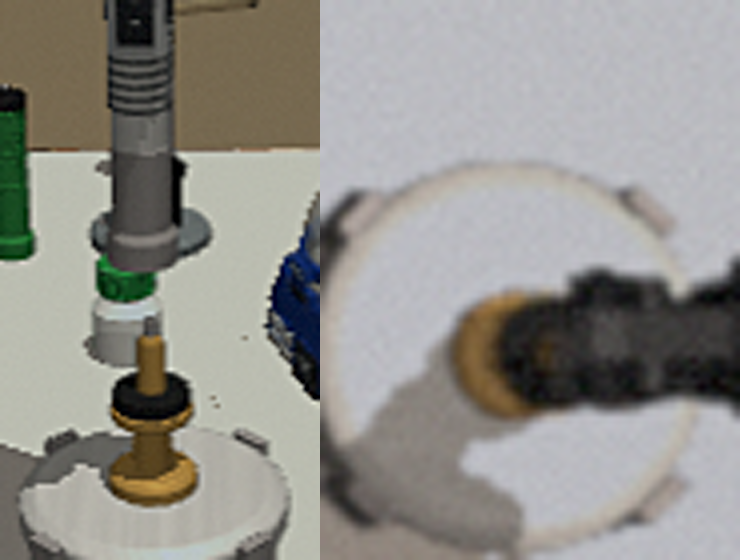

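```bash
python3 - <<'E'
from h import *
a=cv2.imread('pics/s2.png').astype(float); 
def edges(v0,v1,lo,hi):
    row=a[v0:v1].mean(0); g=np.linalg.norm(np.diff(row,axis=0),axis=1)
    out=[]
    for l,h in(lo,hi):
        w=g[l:h]; out.append(((w*(np.arange(l,h)+.5)).sum()/w.sum()).round(2) if 0 else l+int(w.argmax())+.5)
        k=l+int(w.argmax()); ww=g[k-1:k+2]; out[-1]=(ww*(np.arange(k-1,k+2)+.5)).sum()/ww.sum()
    return np.round(out,2),np.mean(out).round(2)
print('tube low',edges(206,219,(254,262),(270,276)))
print('tube mid',edges(194,200,(254,262),(270,276)))
print('collar',edges(224,229,(254,261),(271,277)))
print('stem',edges(252,258,(262,267),(269,274)))
print('ring',edges(262,266,(255,261),(274,280)))
for z in(.205,.19,.145,.125): print(z,proj('side',[.4455,-.302,z])[0],proj('side',[.4465,-.302,z])[0])
print('rowprofile', [ (v,int(a[v,266].sum()/3)) for v in range(222,262)])
E
```

```text
tube low (array([257.43, 275.12]), np.float64(266.28))
tube mid (array([257.5 , 273.35]), np.float64(265.43))
collar (array([257.52, 274.57]), np.float64(266.04))
stem (array([263.44, 270.91]), np.float64(267.17))
ring (array([257.49, 277.25]), np.float64(267.37))
0.205 265.3434389819301 265.97519499704487
0.19 265.5423611642597 266.1692852091384
0.145 266.1255437284477 266.7382418723309
0.125 266.3782496286881 266.9847560896243
rowprofile [(222, 80), (223, 76), (224, 119), (225, 131), (226, 108), (227, 76), (228, 77), (229, 81), (230, 80), (231, 80), (232, 84), (233, 44), (234, 32), (235, 39), (236, 38), (237, 40), (238, 27), (239, 117), (240, 190), (241, 185), (242, 185), (243, 196), (244, 104), (245, 73), (246, 66), (247, 63), (248, 49), (249, 99), (250, 101), (251, 84), (252, 70), (253, 72), (254, 73), (255, 68), (256, 71), (257, 71), (258, 69), (259, 71), (260, 70), (261, 73)]
```

```bash
python3 -m inch '[[[0.02,0.02,0.05],[0,0,0]],[[0.02,0.02,0.1],[0,0,0]],[[0.02,0.02,0.15],[0,0,0]],[[0.02,0.02,0.2],[0,0,0]],[[0.02,0.02,0.25],[0,0,0]],[[0.02,0.02,0.3],[0,0,0]],[[0.02,0.02,0.35],[0,0,0]],[[0.02,0.02,0.4],[0,0,0]],[[0.02,0.02,0.42],[0,0,0]],[[0.02,0.02,0.42],[0,0,0]]]'
python3 -m inch '[[[0,0,0.01],[0,0,0]],[[0,0,0.02],[0,0,0]],[[0,0,0.03],[0,0,0]],[[0,0,0.04],[0,0,0]],[[0,0,0.05],[0,0,0]],[[0,0,0.06],[0,0,0]],[[0,0,0.06],[0,0,0]],[[0,0,0.06],[0,0,0]],[[0,0,0.06],[0,0,0]],[[0,0,0.06],[0,0,0]]]'
```

```text
clock: 19.3
position: [0.4468, -0.303, 0.216]
ee_rot: [1.0, -0.001, -0.0, -0.0]
ft_force: [0.3, -0.1, -1.3]
grip_width: 0.259
grasp_force: 68.6
clock: 20.3
position: [0.447, -0.303, 0.2115]
ee_rot: [1.0, -0.001, 0.0, 0.0]
ft_force: [-0.7, 0.7, -2.4]
grip_width: 0.26
grasp_force: 68.6
```

```bash
python3 -m inch '[[[0,0,0.01],[0,0,0]],[[0,0,0.02],[0,0,0]],[[0,0,0.03],[0,0,0]],[[0,0,0.04],[0,0,0]],[[0,0,0.05],[0,0,0]],[[0,0,0.06],[0,0,0]],[[0,0,0.06],[0,0,0]],[[0,0,0.06],[0,0,0]],[[0,0,0.06],[0,0,0]],[[0,0,0.06],[0,0,0]]]'
```

```text
clock: 21.3
position: [0.447, -0.303, 0.2067]
ee_rot: [1.0, -0.001, 0.0, 0.0]
ft_force: [-0.1, -0.2, 2.3]
grip_width: 0.259
grasp_force: 69.0
```

```bash
python3 - <<'E'
from h import *
im=snap('side','s3')
A=cv2.resize(im[165:305,230:310],None,fx=4,fy=4,interpolation=cv2.INTER_CUBIC)
cv2.imwrite('pics/z3.png',A[...,::-1])
print(manip.get_obs()['ft_force'])
E
```

```text
[-1.27731792  0.74242775  2.345244  ]
```

View pics/z3.png

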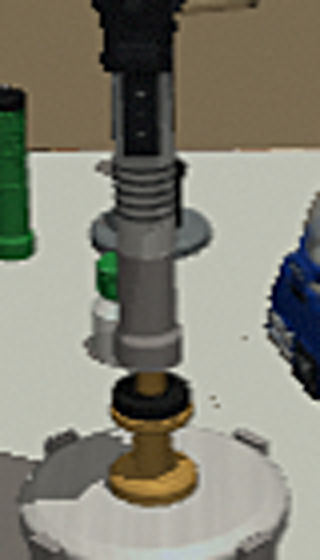

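```bash
python3 -m inch '[[[0,0,0.01],[0,0,0]],[[0,0,0.02],[0,0,0]],[[0,0,0.03],[0,0,0]],[[0,0,0.04],[0,0,0]],[[0,0,0.05],[0,0,0]],[[0,0,0.06],[0,0,0]],[[0,0,0.07],[0,0,0]],[[0,0,0.08],[0,0,0]],[[0,0,0.09],[0,0,0]],[[0,0,0.1],[0,0,0]]]'
```

```text
clock: 22.35
position: [0.4472, -0.303, 0.199]
ee_rot: [1.0, -0.001, 0.0, 0.0]
ft_force: [0.8, 1.5, 6.7]
grip_width: 0.26
grasp_force: 69.5
```

```bash
python3 -m inch '[[[0,0,0.01],[0,0,0]],[[0,0,0.02],[0,0,0]],[[0,0,0.03],[0,0,0]],[[0,0,0.04],[0,0,0]],[[0,0,0.05],[0,0,0]],[[0,0,0.06],[0,0,0]],[[0,0,0.06],[0,0,0]],[[0,0,0.06],[0,0,0]],[[0,0,0.06],[0,0,0]],[[0,0,0.06],[0,0,0]]]'
```

```text
clock: 23.35
position: [0.4473, -0.303, 0.1944]
ee_rot: [1.0, -0.001, 0.0, 0.0]
ft_force: [-0.1, 1.3, 7.8]
grip_width: 0.258
grasp_force: 69.7
```

```bash
python3 -m inch '[[[0,0,0.01],[0,0,0]],[[0,0,0.01],[0,0,0]],[[0,0,0.02],[0,0,0]],[[0,0,0.02],[0,0,0]],[[0,0,0.025],[0,0,0]],[[0,0,0.025],[0,0,0]],[[0,0,0.025],[0,0,0]],[[0,0,0.025],[0,0,0]],[[0,0,0.025],[0,0,0]],[[0,0,0.025],[0,0,0]]]'
```

```text
clock: 24.35
position: [0.4476, -0.3031, 0.1929]
ee_rot: [1.0, -0.001, 0.001, 0.0]
ft_force: [-0.7, 1.7, 11.9]
grip_width: 0.259
grasp_force: 70.1
```

```bash
python3 -m inch '[[[0,0,0.005],[0,0,0]],[[0,0,0.01],[0,0,0]],[[0,0,0.015],[0,0,0]],[[0,0,0.02],[0,0,0]],[[0,0,0.02],[0,0,0]],[[0,0,0.02],[0,0,0]],[[0,0,0.02],[0,0,0]],[[0,0,0.02],[0,0,0]],[[0,0,0.02],[0,0,0]],[[0,0,0.02],[0,0,0]]]'
```

```text
clock: 25.35
position: [0.4478, -0.3031, 0.1919]
ee_rot: [1.0, -0.0, 0.001, 0.001]
ft_force: [-1.3, 3.0, 15.0]
grip_width: 0.254
grasp_force: 70.5
```

```bash
python3 -m inch '[[[0,0,0.005],[0,0,0]],[[0,0,0.01],[0,0,0]],[[0,0,0.01],[0,0,0]],[[0,0,0.01],[0,0,0]],[[0,0,0.01],[0,0,0]],[[0,0,0.01],[0,0,0]],[[0,0,0.01],[0,0,0]],[[0,0,0.01],[0,0,0]],[[0,0,0.01],[0,0,0]],[[0,0,0.01],[0,0,0]]]'
python3 - <<'E'
from workcell import manip
o=manip.get_obs();print(o['ft_force'],o['ee_rot'],o['position'])
E
```

```text
clock: 26.35
position: [0.448, -0.3031, 0.1914]
ee_rot: [1.0, -0.0, 0.001, 0.001]
ft_force: [-1.4, 2.9, 17.2]
grip_width: 0.259
grasp_force: 70.7
[-1.39714365  2.91408545 17.18862501] [ 9.99998751e-01 -4.55216013e-04  1.27667781e-03  8.13495139e-04] [ 0.44797007 -0.30314941  0.19138866]
```

```bash
python3 -m inch '[[[0,0,-0.05],[0,0,0]],[[0,0,-0.15],[0,0,0]],[[0,0,-0.25],[0,0,0]],[[0,0,-0.35],[0,0,0]],[[0,0,-0.45],[0,0,0]],[[0,0,-0.56],[0,0,0]],[[0,0,-0.67],[0,0,0]],[[0,0,-0.78],[0,0,0]],[[0,0,-0.89],[0,0,0]],[[0,0,-1],[0,0,0]]]'
python3 - <<'E'
from h import *
im=snap('side','s4')
A=cv2.resize(im[130:270,220:320],None,fx=4,fy=4,interpolation=cv2.INTER_CUBIC)
cv2.imwrite('pics/z4.png',A[...,::-1])
E
```

```text
clock: 27.35
position: [0.447, -0.303, 0.2702]
ee_rot: [1.0, -0.001, 0.0, 0.0]
ft_force: [-0.3, -1.1, -1.8]
grip_width: 0.26
grasp_force: 68.6
```

View pics/z4.png

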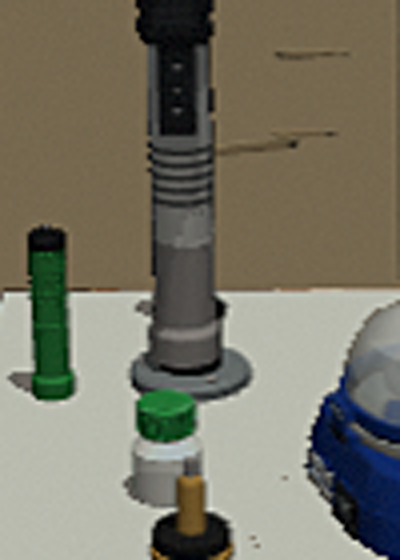

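The gauge is free of the stem and upright (mouth at crop (186,350)), with nothing displaced. I'm going back to the holder.

```bash
for k in 1; do :; done
python3 -m inch '[[[0,-0.05,0],[0,0,0]],[[0,-0.15,0],[0,0,0]],[[-0.02,-0.26,0],[0,0,0]],[[-0.02,-0.37,0],[0,0,0]],[[-0.03,-0.48,0],[0,0,0]],[[-0.03,-0.59,0],[0,0,0]],[[-0.04,-0.7,0],[0,0,0]],[[-0.04,-0.8,0],[0,0,0]],[[-0.05,-0.9,0],[0,0,0]],[[-0.05,-1,0],[0,0,0]]]'
python3 -m inch '[[[0,-0.1,0],[0,0,0]],[[0,-0.2,0],[0,0,0]],[[-0.02,-0.3,0],[0,0,0]],[[-0.02,-0.4,0],[0,0,0]],[[-0.03,-0.5,0],[0,0,0]],[[-0.03,-0.6,0],[0,0,0]],[[-0.04,-0.7,0],[0,0,0]],[[-0.04,-0.8,0],[0,0,0]],[[-0.05,-0.9,0],[0,0,0]],[[-0.05,-1,0],[0,0,0]]]'
python3 -m inch '[[[0,-0.1,0],[0,0,0]],[[0,-0.2,0],[0,0,0]],[[-0.02,-0.3,0],[0,0,0]],[[-0.02,-0.4,0],[0,0,0]],[[-0.03,-0.5,0],[0,0,0]],[[-0.03,-0.6,0],[0,0,0]],[[-0.04,-0.7,0],[0,0,0]],[[-0.04,-0.8,0],[0,0,0]],[[-0.05,-0.9,0],[0,0,0]],[[-0.05,-1,0],[0,0,0]]]'
python3 -m inch '[[[0,-0.1,0],[0,0,0]],[[0,-0.2,0],[0,0,0]],[[-0.02,-0.3,0],[0,0,0]],[[-0.02,-0.4,0],[0,0,0]],[[-0.03,-0.5,0],[0,0,0]],[[-0.03,-0.6,0],[0,0,0]],[[-0.04,-0.7,0],[0,0,0]],[[-0.04,-0.8,0],[0,0,0]],[[-0.05,-0.9,0],[0,0,0]],[[-0.05,-1,0],[0,0,0]]]'
python3 -m inch '[[[0,-0.1,0.1],[0,0,0]],[[0,-0.2,0.2],[0,0,0]],[[0,-0.3,0.3],[0,0,0]],[[0,-0.4,0.4],[0,0,0]],[[0,-0.5,0.5],[0,0,0]],[[0,-0.6,0.6],[0,0,0]],[[0,-0.7,0.7],[0,0,0]],[[0,-0.8,0.8],[0,0,0]],[[0,-0.9,0.8],[0,0,0]],[[0,-1,0.8],[0,0,0]]]'
```

```text
clock: 28.4
position: [0.4429, -0.2224, 0.2694]
ee_rot: [1.0, -0.001, 0.0, 0.0]
ft_force: [-0.4, 0.4, -0.7]
grip_width: 0.257
grasp_force: 68.6
clock: 29.4
position: [0.439, -0.1424, 0.2694]
ee_rot: [1.0, -0.001, 0.0, 0.0]
ft_force: [0.8, 0.2, -1.2]
grip_width: 0.26
grasp_force: 68.6
clock: 30.4
position: [0.4351, -0.0623, 0.2694]
ee_rot: [1.0, -0.001, 0.0, 0.0]
ft_force: [0.0, 0.5, -1.6]
grip_width: 0.26
grasp_force: 68.6
clock: 31.4
position: [0.4312, 0.0177, 0.2694]
ee_rot: [1.0, -0.001, 0.0, 0.0]
ft_force: [0.0, 0.3, -1.1]
grip_width: 0.26
grasp_force: 68.6
clock: 32.4
position: [0.4314, 0.0977, 0.2054]
ee_rot: [1.0, -0.001, -0.0, -0.0]
ft_force: [0.7, 1.0, -0.8]
grip_width: 0.26
grasp_force: 68.6
```

```bash
python3 -m inch '[[[-0.02,-0.1,0.1],[0,0,0]],[[-0.02,-0.2,0.2],[0,0,0]],[[-0.02,-0.3,0.3],[0,0,0]],[[-0.02,-0.4,0.4],[0,0,0]],[[-0.02,-0.5,0.5],[0,0,0]],[[-0.02,-0.6,0.6],[0,0,0]],[[-0.02,-0.6,0.7],[0,0,0]],[[-0.02,-0.6,0.8],[0,0,0]],[[-0.02,-0.6,0.8],[0,0,0]],[[-0.02,-0.6,0.8],[0,0,0]]]'
python3 -m inch '[[[0,0,0.05],[0,0,0]],[[0,0,0.1],[0,0,0]],[[0,0,0.15],[0,0,0]],[[0,0,0.2],[0,0,0]],[[0,0,0.25],[0,0,0]],[[0,0,0.3],[0,0,0]],[[0,0,0.35],[0,0,0]],[[0,0,0.4],[0,0,0]],[[0,0,0.45],[0,0,0]],[[0,0,0.5],[0,0,0]]]'
```

```text
clock: 33.4
position: [0.4299, 0.1447, 0.1413]
ee_rot: [1.0, -0.001, -0.0, 0.0]
ft_force: [0.6, -0.2, -1.7]
grip_width: 0.259
grasp_force: 68.7
clock: 34.4
position: [0.4299, 0.145, 0.1011]
ee_rot: [1.0, -0.001, 0.0, 0.0]
ft_force: [0.7, -0.2, -1.3]
grip_width: 0.264
grasp_force: 68.8
```

No contact so far, and the mouth is inside the rim. There are 27 mm left to the floor.

```bash
python3 -m inch '[[[0,0,0.04],[0,0,0]],[[0,0,0.08],[0,0,0]],[[0,0,0.12],[0,0,0]],[[0,0,0.16],[0,0,0]],[[0,0,0.2],[0,0,0]],[[0,0,0.23],[0,0,0]],[[0,0,0.26],[0,0,0]],[[0,0,0.29],[0,0,0]],[[0,0,0.31],[0,0,0]],[[0,0,0.31],[0,0,0]]]'
```

```text
clock: 35.4
position: [0.4298, 0.145, 0.0764]
ee_rot: [1.0, -0.001, -0.0, 0.0]
ft_force: [-0.0, -0.4, -2.1]
grip_width: 0.261
grasp_force: 68.7
```

```bash
python3 -m inch '[[[0,0,0.005],[0,0,0]],[[0,0,0.01],[0,0,0]],[[0,0,0.015],[0,0,0]],[[0,0,0.02],[0,0,0]],[[0,0,0.025],[0,0,0]],[[0,0,0.025],[0,0,0]],[[0,0,0.025],[0,0,0]],[[0,0,0.025],[0,0,0]],[[0,0,0.025],[0,0,0]],[[0,0,0.025],[0,0,0]]]'
```

```text
clock: 36.4
position: [0.4299, 0.145, 0.0746]
ee_rot: [1.0, -0.001, 0.0, 0.0]
ft_force: [0.8, 0.3, -0.8]
grip_width: 0.261
grasp_force: 68.7
```

```bash
python3 -m inch '[[[0,0,0.005],[0,0,0]],[[0,0,0.01],[0,0,0]],[[0,0,0.015],[0,0,0]],[[0,0,0.02],[0,0,0]],[[0,0,0.02],[0,0,0]],[[0,0,0.02],[0,0,0]],[[0,0,0.02],[0,0,0]],[[0,0,0.02],[0,0,0]],[[0,0,0.02],[0,0,0]],[[0,0,0.02],[0,0,0]]]'
```

```text
clock: 37.4
position: [0.4309, 0.1455, 0.0741]
ee_rot: [1.0, -0.001, 0.001, -0.0]
ft_force: [0.4, -0.8, 10.9]
grip_width: 0.26
grasp_force: 69.8
```

On the floor now (about 12 N). Next I ease off 1 mm, release, and rise straight up.

```bash
python3 -m inch '[[[0,0,-0.01],[0,0,0]],[[0,0,-0.012],[0,0,0]],[[0,0,-0.012],[0,0,0]],[[0,0,-0.012],[0,0,0]],[[0,0,-0.012],[0,0,0]],[[0,0,-0.012],[0,0,0]],[[0,0,-0.012],[0,0,0]],[[0,0,-0.012],[0,0,0]],[[0,0,-0.012],[0,0,0]],[[0,0,-0.012],[0,0,0]]]'
python3 -m inch '[[[0,0,0],[0,0,0]],[[0,0,0],[0,0,0]],[[0,0,0],[0,0,0]],[[0,0,0],[0,0,0]],[[0,0,0],[0,0,0]],[[0,0,0],[0,0,0]],[[0,0,0],[0,0,0]],[[0,0,0],[0,0,0]],[[0,0,0],[0,0,0]],[[0,0,0],[0,0,0]]]' 0.65
python3 -m inch '[[[0,0,-0.05],[0,0,0]],[[0,0,-0.15],[0,0,0]],[[0,0,-0.25],[0,0,0]],[[0,0,-0.35],[0,0,0]],[[0,0,-0.45],[0,0,0]],[[0,0,-0.56],[0,0,0]],[[0,0,-0.67],[0,0,0]],[[0,0,-0.78],[0,0,0]],[[0,0,-0.89],[0,0,0]],[[0,0,-1],[0,0,0]]]'
python3 -m inch '[[[0,0,-0.1],[0,0,0]],[[0,0,-0.2],[0,0,0]],[[0,0,-0.3],[0,0,0]],[[0,0,-0.4],[0,0,0]],[[0,0,-0.5],[0,0,0]],[[0,0,-0.6],[0,0,0]],[[0,0,-0.7],[0,0,0]],[[0,0,-0.8],[0,0,0]],[[0,0,-0.9],[0,0,0]],[[0,0,-0.9],[0,0,0]]]'
python3 - <<'E'
from h import *
im=snap('side','s5')
A=cv2.resize(im[130:270,200:350],None,fx=4,fy=4,interpolation=cv2.INTER_CUBIC)
cv2.imwrite('pics/z5.png',A[...,::-1])
E
```

```text
clock: 38.4
position: [0.4301, 0.1452, 0.0742]
ee_rot: [1.0, -0.001, 0.0, -0.0]
ft_force: [0.7, 0.3, 4.6]
grip_width: 0.262
grasp_force: 69.4
clock: 39.4
position: [0.4299, 0.145, 0.074]
ee_rot: [1.0, -0.001, 0.0, 0.0]
ft_force: [-0.1, -0.7, 0.8]
grip_width: 0.651
grasp_force: 0.0
clock: 40.4
position: [0.4299, 0.145, 0.1547]
ee_rot: [1.0, -0.001, 0.0, 0.0]
ft_force: [0.4, 0.7, 0.4]
grip_width: 0.651
grasp_force: 0.0
clock: 41.4
position: [0.4304, 0.1452, 0.2271]
ee_rot: [1.0, -0.001, 0.001, -0.0]
ft_force: [-0.4, 0.3, 0.0]
grip_width: 0.649
grasp_force: 0.0
```

View pics/z5.png

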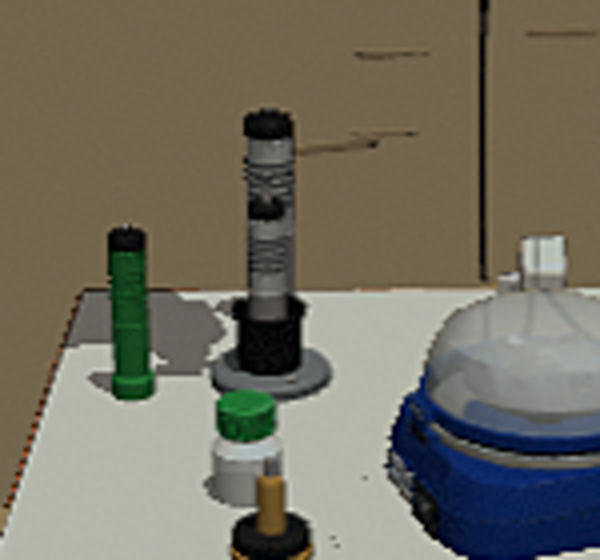

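```bash
python3 -c "
from workcell import manip
print(manip.hand_in())"
```

```text
the job is handed in; nothing more can be done
None
```

I pressed the gauge home on the valve with about 17–19 N for over a second, stood it back upright in its holder, and handed the job in at about 41 s of the 58 s; no verdict came back. I did not measure how far the rod is out: the last picture appears to show it above the cap, but the larger gauge stands right behind it.

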